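# Tighten the hidden bearing screw of the etching press

### The arm

A 6-joint arm with a two-finger parallel gripper is mounted at the origin on the work surface. World frame = base frame: x ahead of the robot, y to its left, z up, the work surface at z = 0. Lengths are in mm, angles in rad, forces in N, time in s.
With the tool pointing down it reaches from about 275 to 750 mm from the base axis. Payload 10.2 kg.
Tool frame: the origin (TCP) lies at the very end of the fingers, on their centre line; the grasp point (between the pads) lies 19 mm behind it; z points along the fingers, y is the line along which they close (so a half turn about z gives the same grasp; the last joint's range is limited). The gripper opens to 88 mm and grips with 3 to 60 N. Pads are 18 mm wide; open, the fingers measure 123 mm over their backs; the gripper's body (75 mm by 187 mm) begins 45 mm behind the grasp point.
Start: joints at [1.051, 0.313, 1.498, -0, 1.331, -0.223], TCP at [153.555, 502.048, 238.72] pointing down, gripper open.
Joint ranges: [-2.94, 2.94], [-0.97, 2.17], [0.19, 2.56], [-1.23, 4.37], [0.02, 3.11], [-2.88, 2.88]. Speed limits (rad/s): [2.39, 2.39, 3.01, 3.14, 3.14, 3.14].

### API

Orientations are given as [roll, pitch, yaw] about the fixed x, y, z axes, in that order (R = Rz(yaw) Ry(pitch) Rx(roll)).
In Python, from station import env gives the robot as it stands. The module is installed in compiled form; this text tells all that it offers.
- The arm moves only by the tool arm_command, never from a script. Its argument "moves" is one flat list of numbers, 7 for each row, row after row: the opening, from -1 (shut) to 1 (fully open), then the shift along the tool's x, y, z in m, then the turn, a rotation vector about the tool's x, y, z in degrees. A call has 1 to 12 rows; each row shifts and turns the commanded pose from where the row before left it, along the tool's axes as they then stand; what a row does not reach is not made up. A row lasts 1/12 s, in which the tool goes at most 41.7 mm and 7.16 degrees, less where a joint would pass 70% of its speed; a pose out of reach is approached as far as the arm can. A call with a gripper value outside its range is refused whole. The fingers move at their own pace and stop on an object; "squeeze" is the grip in N (left out, the last holds). Time passes only in rows, so rows that do not move let the fingers close. It gives the time, the measured TCP pose, the force, the opening and the grip force at its end, in the units of the state.
- env.sense(): the state, without advancing time (a new reading comes with each control period).
- env.snapshot(name): name is "scene" or "side" or "wrist"; returns (picture, depth): 400x640x3 uint8, blue, green, red; 400x640 float32, mm along the optical axis (not along the pixel's ray), 0 where there is no reading.
- env.calibration(name): a dict with "fovy" (degrees; the focal length in pixels is half the picture's height over the tangent of half this angle, whatever the lens; pixels are square), "cx", "cy" (the principal point, pixels), "distortion" ([k1, k2, p1, p2, k3] as OpenCV has them; the pictures are not rectified), "pose" (4x4, takes a point from camera to world coordinates). Camera axes: x right, y up, looking along -z (the intrinsics and any distortion apply to the point x, -y, -z); pixel columns grow to the right and rows downward; lengths in mm; the calibration is good to about 2 mm. A picture is of the moment at which its call begins: read the wrist's pose just before it. calibration takes no time and is no camera call; for the wrist camera it gives the pose at the moment of the call.
- env.hand_in(): hands the job in; it is judged then, once.
Trained networks look in the newest picture that a camera, given by its name, has taken for a name from the list of things; names that differ only in an ending like _2 or _b are one class to them, and where a whole thing is asked for, a point or a joint stands for the part that bears it (a point fixed in the world has none). Each returns a list of dicts, best first, with "confidence" (0 to 1); they miss things now and then, are a little off and sometimes report something else, mostly with a low value. They report only what shows in the picture. A call takes as long as a camera call. They do not tell look-alikes from the thing itself.
- env.recognise(camera, thing): "bbox" ([left, top, right, bottom] in pixels, round what is visible of it).
- env.regions_of(camera, thing): "mask" (400x640 bool, what is visible of it) and "bbox" ([left, top, right, bottom] in pixels, round what is visible of it).
- env.place_of(camera, thing): "pixel" ([column, row] in pixels: a listed point, or the origin of a listed thing).
The state is a dict: "t": time; "joints": joint angles; "qvel": joint speeds; "joint_torque": joint torques, N m; "eef_pos": TCP position; "tool_rot": TCP orientation; "wrist_force": force on the tool from outside, world axes, zero at the start; "wrist_torque": the same for the moment, N m; "finger_gap": opening from 0.0 (shut) to 1.0 (fully open); "gripper_force": force on a finger pad.
Only numpy, scipy, OpenCV 4.12 (cv2) and the standard library are available. Lean on these libraries where they do the work, as an engineer would, in place of code of your own. Each camera call takes 0.05 s, during which the arm holds its last target. There are 200 camera calls.

### The job

On the little etching press the recessed cap screw above the roller bearing has worked loose, on the side away from the hand wheel. Take the 19 mm T-handle hex key out of its block, lower it through the round hole in that side's cover plate and, pressing only lightly, turn it until it drops fully into the socket; then turn the screw clockwise until it comes up tight, and put the key back upright and fully down in its own block. Do not bear down hard on the screw, stop turning as soon as it is tight, and leave the other keys, the brush jar and the paint tube where they are.

Things in the scene. Friction and masses are not known exactly. Their poses are not given: they have to be found in the camera images.
- key19_grip (a point): T-handle hex key, 19 mm across flats: straight steel shaft, black plastic cross-bar 105 mm long, 18 mm wide and 24 mm tall. The key to use, about 0.4 kg. Centre of its cross-bar, 120 mm above the shaft's lower end; x along the cross-bar, z up. It starts standing in its block, the bar level, 144 mm above the table.
- key19: the same 19 mm key; origin at the centre of its shaft's lower end, same axes.
- key19_tip (a point): centre of the lower end of the 19 mm key's shaft, same axes. The hexagon is 19 mm across flats, 21.9 mm across corners, two corners in line with the cross-bar; its edge is chamfered by 0.7 mm.
- block19_bore (a point): centre of the floor of the round bore (26 mm wide, 48 mm deep) in the 19 mm key's own block: light wood, 70 x 78 x 60 mm, on a 12 mm board, so floor 24 mm and mouth 72 mm above the table. Three such fixed blocks stand in a row, 88 mm apart, in any order, one for each key; bars lie roughly across the row. z up.
- access_hole (a point): centre of the mouth of the round hole in the steel cover plate (132 x 70 mm) on the cheek of the green press away from its hand wheel, 185 mm above the table; fixed. z up, y along the rollers towards the hand wheel. A steel guide bush lines it: 32 mm wide at the mouth, narrowing in 7 mm to a 22.8 mm bore, 16 mm long in all. The screw lies below, on its axis.
- screw_top (a point): centre of the top of the loose M24 cap screw's head (36 mm across), 24 mm below the hole's mouth; fixed height. Hexagon socket 19.7 mm across flats, 12 mm deep. No reading shows how the hexagon is turned; it repeats every 60 degrees. The key enters within about 5 degrees of it (may catch a few mm down: wiggle it under 5 to 10 N), else stops on top of the head.
- screw (a joint): turn of the loose screw in rad, growing clockwise seen from above (tightening). Starts between -0.25 and 0.3; comes hard up against its stop, tight, at 0.9. Stiff to turn (about 0.2 N m), stays where left. It does not tell how the hexagon is clocked.
- key14_grip (a point): T-handle hex key, 14 mm across flats: straight steel shaft, black plastic cross-bar 80 mm long, 18 mm wide and 24 mm tall. Not for this screw. Centre of its cross-bar, 105 mm above its lower end, standing in its block.
- key22_grip (a point): T-handle hex key, 22 mm across flats: straight steel shaft, black plastic cross-bar 130 mm long, 18 mm wide and 24 mm tall. Not for this screw. Centre of its cross-bar, 135 mm above its lower end, standing in its block.
- brush_jar_center (a point): white jar with brushes, 72 mm wide, 85 mm tall, brushes to 0.24 m; the point is the jar's middle, 42 mm up.
- paint_tube_center (a point): metal paint tube with a white cap lying on the table, 130 x 42 x 26 mm; the point is its centre.
Mind the look-alikes: they are no part of the job. Leave any pink look-alike of the key19 alone.

How it is judged (in metres and radians):
On the way, in this order (a step that is already met when the one before it is completed fails the run):
1. the 19 mm key has dropped into the socket of the loose screw: its tip at least 32 mm below the face of the cover plate, on the axis of the hole to 3 mm, upright to 4 degrees (z of key19_tip in the frame of access_hole below -0.032 m and horizontal distance between key19_tip and access_hole below 0.003 m and angle between key19_tip's own z axis and vertical below 0.07 rad), for 0.2 s.
2. the screw is turned tight with the key in it (all of step 1 and value of joint screw above 0.84 rad), for 0.2 s.
At the end, for the whole second after the job is handed in: the screw still tight (joint over 0.84 rad of its 0.9), the 19 mm key at rest in the bore of its own block, its tip within 6 mm of the floor of the bore, leaning less than 8 degrees (value of joint screw above 0.84 rad and z of key19_tip in the frame of block19_bore below 0.006 m and horizontal distance between key19_tip and block19_bore below 0.008 m and angle between key19_tip's own z axis and vertical below 0.15 rad and linear speed of key19 below 0.02 m/s); the robot touches nothing.
It fails at once if the key is pressed on the loose screw with more than 50 N while it stands on top of it, its tip less than 2.5 mm into the socket (contact force between key19 and screw above 50 N and z of key19_tip in the frame of access_hole above -0.0265 m and value of joint screw below 0.8 rad).
It fails at once if the key is wrenched in the screw: over 300 N between them (contact force between key19 and screw above 300 N).
It fails at once if one of the other keys, the brush jar or the paint tube is moved by more than 20 mm (distance of any of key14_grip, key22_grip, brush_jar_center, paint_tube_center from where it was at the start of the episode above 0.02 m).
It also fails if it takes over 72 s, if anything falls off the work surface, if the arm or the gripper's body presses on something with over 40 N, if the wrist force passes 120 N, or if a joint passes its speed limit or range.

## Working session

There is one attempt and no reset: what is moved stays moved. The work goes in short steps, Python scripts to look and compute and a tool call to move; the robot and the scene stay as the last step left them, time stands still between calls to the robot, and variables do not carry over. Pictures are saved under pics/ and viewed, at most 10 in all, crops included, and the job is handed in when it is done.

Besides the shell and the picture viewer there is one more tool, called after ">>>" as name(argument=value, ...), one argument or row to a line, values as JSON. arm_command: Moves the arm, as the interface text tells. Its arguments: {"type":"object","properties":{"moves":{"type":"array"},"squeeze":{"type":"number"}},"required":["moves"]}

```bash
mkdir -p pics; cat > h.py <<'E'
import numpy as np, cv2
from station import env
def K(c):
    f=200/np.tan(np.radians(c['fovy'])/2); return np.array([[f,0,c['cx']],[0,f,c['cy']],[0,0,1]])
def ray(name,uv,c=None):
    c=c or env.calibration(name)
    p=cv2.undistortPoints(np.array([[uv]],float),K(c),np.array(c['distortion'],float))[0,0]
    T=np.array(c['pose']); return T[:3,3],T[:3,:3]@np.array([p[0],-p[1],-1.])
def atz(name,uv,z,c=None):
    o,d=ray(name,uv,c); return o+d*(z-o[2])/d[2]
def atd(name,uv,dep,c=None):
    o,d=ray(name,uv,c); return o+d*dep
def tri(*rs):
    A=0;b=0
    for o,d in rs:
        d=d/np.linalg.norm(d);P=np.eye(3)-np.outer(d,d);A=A+P;b=b+P@o
    return np.linalg.solve(A,b)
E
python3 - <<'E'
from h import *
np.set_printoptions(precision=1,suppress=True)
zs={'key19_grip':144,'block19_bore':72,'access_hole':185,'key14_grip':129,'key22_grip':159,'brush_jar_center':42,'paint_tube_center':13}
for n in ['scene','side']:
    im,d=env.snapshot(n); cv2.imwrite(f'pics/{n}.png',im); np.save(f'{n}.npy',d)
    c=env.calibration(n); print(n,c['pose'][:3,3] if hasattr(c['pose'],'shape') else c['pose'])
    for t,z in zs.items():
        for r in env.place_of(n,t)[:3]: print(t,np.array(r['pixel']),round(r['confidence'],2),atz(n,r['pixel'],z,c))
print(env.sense())
E
```

```text
scene [ 827.8 -681.2  566. ]
key19_grip [287.7 180.8] 0.94 [ 474.6 -126.3  144. ]
key19_grip [203.1 189.5] 0.68 [ 354.2 -223.   144. ]
block19_bore [288.  232.5] 0.78 [ 505.4 -181.6   72. ]
access_hole [371.5 132.5] 0.7 [565.5  56.9 185. ]
access_hole [437.3 267.6] 0.18 [ 786.  -266.8  185. ]
key14_grip [371.  346.3] 0.63 [ 743.3 -377.9  129. ]
key14_grip [230.1 242.8] 0.56 [ 475. -304.  129.]
key14_grip [373.8 140.9] 0.42 [547.4 127.9 129. ]
key22_grip [254.8 196.1] 0.83 [ 462.6 -213.4  159. ]
brush_jar_center [370.5 346.5] 0.77 [ 726.  -318.2   42. ]
paint_tube_center [437.9 262.4] 0.76 [764.6 -65.4  13. ]
side [425.6 467.4 796.5]
key19_grip [353.7 202.1] 0.96 [ 476.  -130.3  144. ]
key19_grip [435.6 194.9] 0.88 [ 323.5 -175.2  144. ]
block19_bore [350.  243.5] 0.74 [474.4 -87.3  72. ]
access_hole [280.1 264.9] 0.68 [569.6  59.9 185. ]
key22_grip [362.9 167.5] 0.96 [ 468.9 -211.4  159. ]
brush_jar_center [260.6 162.2] 0.81 [ 717.5 -314.2   42. ]
paint_tube_center [213.7 245.1] 0.9 [760.  -79.5  13. ]
{'t': 0.8, 'joints': array([ 1.1,  0.3,  1.5, -0. ,  1.3, -0.2]), 'qvel': array([ 0.,  0.,  0., -0.,  0.,  0.]), 'joint_torque': array([ -0. , -40.2, -25.2,   0.1,   0. ,   0. ]), 'eef_pos': array([153.6, 502.1, 238.7]), 'tool_rot': array([3.1, 0. , 2.8]), 'wrist_force': array([ 0.1,  0.2, -0.6]), 'wrist_torque': array([-0., -0., -0.]), 'gripper_force': 0.0, 'finger_gap': 1.0021342469998995}
```

View pics/scene.png

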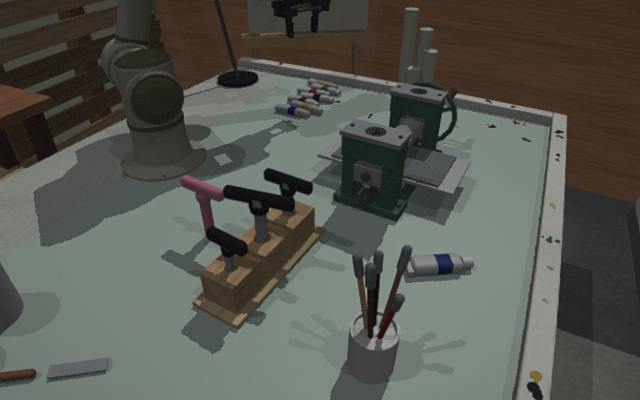

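View pics/side.png

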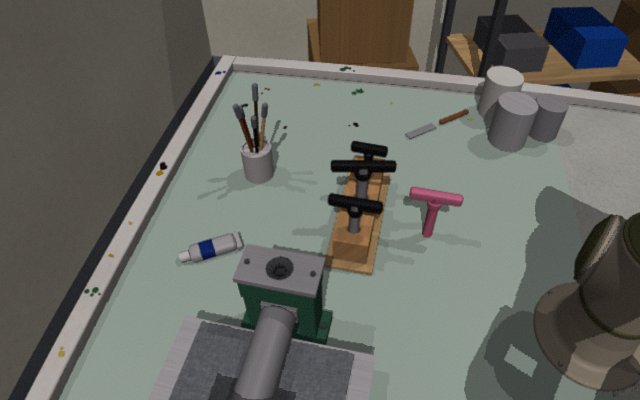

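The scene shows three black keys in blocks: near the press at scene (288,193), the middle one at (259,197) and the front one at (227,241). A pink look-alike stands at (205,190). Judged by bar length, the longest (middle) is the 22, the shortest (front) the 14, and the one nearest the press the 19. The hand wheel is on the far cheek, so the hole to use is scene (376,131) / side (280,267). I'll confirm with bar lengths and one crop.

```bash
python3 - <<'E'
from h import *
np.set_printoptions(precision=4,suppress=True)
for (n,segs) in {'side':[((330,201),(383,209),144),((331,166),(396,167),159),((351,147),(388,152),129)],'scene':[((265,174),(312,187),144),((225,190),(293,204),159),((207,232),(245,248),129)]}.items():
    for a,b,z in segs:
        p=atz(n,a,z);q=atz(n,b,z); print(n,z,np.linalg.norm(p-q).round(0),np.degrees(np.arctan2(*(q-p)[[1,0]])).round(1),((p+q)/2).round(0))
for n,uv in (('scene',(376,131)),('side',(280,267))): print(atz(n,uv,185).round(1))
s=env.sense();print(s['tool_rot'],s['eef_pos'])
a=cv2.imread('pics/scene.png')[150:320,170:420];b=cv2.imread('pics/side.png')[130:300,220:470]
cv2.imwrite('pics/crop1.png',cv2.resize(np.vstack([a,b])[:, :],None,fx=1.7,fy=1.7,interpolation=3))
E
```

```text
side 144 100.0 178.0 [ 470. -124.  144.]
side 159 128.0 -171.6 [ 468. -215.  159.]
side 129 80.0 178.0 [ 464. -302.  129.]
scene 144 100.0 1.5 [ 474. -125.  144.]
scene 159 127.0 9.0 [ 469. -213.  159.]
scene 129 78.0 -1.7 [ 464. -302.  129.]
[571.1  67.9 185. ]
[568.9  63.8 185. ]
[3.1415 0.     2.8448] [153.576  502.0562 238.73  ]
```

View pics/crop1.png

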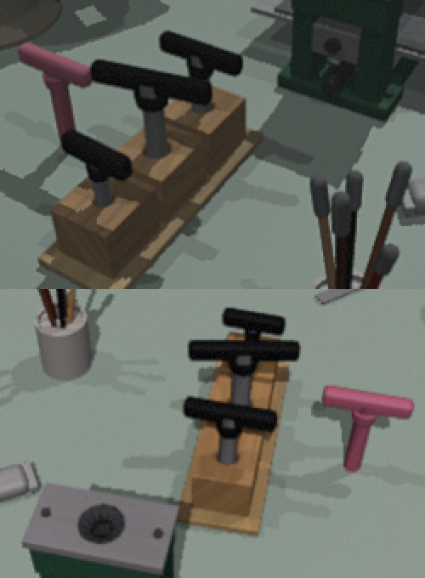

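The crop confirms it. The 19 mm key is the black one on the block nearest the press, with a 100 mm measured bar near (472,-125); the others measure 128 mm and 79 mm. I'll move to an overview pose between the key and the hole.

>>> arm_command(
  moves=[1,0,0,-0.03,0,0,-5.67,1,0,0,-0.03,0,0,-5.67,1,0,0,-0.03,0,0,-5.66,1,-0.02,-0.03,-0.004,0,0,0,1,-0.02,-0.03,-0.004,0,0,0,1,-0.02,-0.03,-0.004,0,0,0,1,-0.02,-0.03,-0.004,0,0,0,1,-0.02,-0.03,-0.004,0,0,0,1,-0.02,-0.03,-0.004,0,0,0,1,-0.02,-0.03,-0.004,0,0,0,1,-0.02,-0.03,-0.004,0,0,0,1,-0.02,-0.03,-0.004,0,0,0],
)

```text
t: 1.8
eef_pos: [334.0, 230.4, 365.1]
tool_rot: [3.141, 0.001, -3.142]
wrist_force: [0.8, 0.5, -0.3]
finger_gap: 1.0
gripper_force: 0.0
```

>>> arm_command(
  moves=[1,-0.02,-0.03,-0.004,0,0,0,1,-0.02,-0.03,-0.004,0,0,0,1,-0.02,-0.03,-0.004,0,0,0,1,-0.02,-0.03,-0.004,0,0,0,1,-0.02,-0.03,-0.004,0,0,0,1,-0.02,-0.03,-0.004,0,0,0,1,-0.02,-0.03,-0.004,0,0,0,1,-0.02,-0.03,-0.004,0,0,0,1,-0.01,0,0,0,0,0,1,0,0,0,0,0,0,1,0,0,0,0,0,0],
)

```text
t: 2.72
eef_pos: [503.4, -7.8, 396.4]
tool_rot: [3.141, -0.001, 3.141]
wrist_force: [-1.2, -0.0, 1.1]
finger_gap: 1.004
gripper_force: 0.0
```

```bash
python3 - <<'E'
from h import *
np.set_printoptions(precision=3,suppress=True)
s=env.sense();print(s['t'],s['eef_pos'],s['tool_rot'],s['joints'])
im,d=env.snapshot('wrist');c=env.calibration('wrist');print(np.array(c['pose']),c['fovy'],c['cx'],c['cy'],c['distortion'])
cv2.imwrite('pics/w1.png',im);np.save('w1.npy',d)
for t,z in {'key19_grip':144,'access_hole':185,'block19_bore':72,'screw_top':161}.items():
    for r in env.place_of('wrist',t)[:2]: print(t,np.array(r['pixel']),r['confidence'],atz('wrist',r['pixel'],z,c))
E
```

```text
2.7167 [503.376  -7.845 396.361] [ 3.141 -0.001  3.141] [-0.249  0.209  1.231  0.     1.703 -1.819]
[[ -0.001  -0.963  -0.269 433.684]
 [  1.     -0.001   0.     -7.74 ]
 [ -0.     -0.269   0.963 542.336]
 [  0.      0.      0.      1.   ]] 71.60720512814426 322.0712003005723 200.51103873345096 [0.009 0.    0.    0.    0.   ]
key19_grip [183.9  35.2] 0.64 [ 326.488 -183.777  144.   ]
access_hole [377.  225.3] 0.87 [568.664  67.615 185.   ]
access_hole [257.7 147.4] 0.67 [463.485 -89.49  185.   ]
block19_bore [254.9 143.2] 0.89 [ 466.033 -119.565   72.   ]
screw_top [372.6 222.2] 0.69 [572.921  66.003 161.   ]
```

View pics/w1.png

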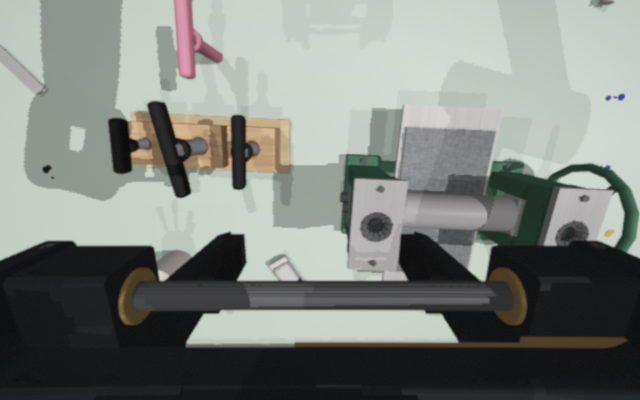

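The wrist picture shows the key's bar running from (238,117) to (239,188) and the hole at (376,226); the 22 key is the slanted one at (169,148).

```bash
python3 - <<'E'
from h import *
np.set_printoptions(precision=2,suppress=True)
c=env.calibration('wrist')
im=cv2.imread('pics/w1.png');g=im.max(2)
m=np.zeros_like(g);m[110:195,226:252]=(g[110:195,226:252]<55)
n,l,st,ce=cv2.connectedComponentsWithStats(m);k=1+st[1:,4].argmax()
ys,xs=np.where(l==k);pts=np.c_[xs,ys].astype(np.float32);r=cv2.minAreaRect(pts);print(st[k],r)
d=np.load('w1.npy');print(d[120:190:10,238])
box=cv2.boxPoints(r);w=np.array([atz('wrist',p,156,c) for p in box]);print(w,w.mean(0))
# hole: dark ellipse on plate
h=cv2.threshold(im[205:248,355:398].max(2),90,1,cv2.THRESH_BINARY_INV)[1]
n,l,st,ce=cv2.connectedComponentsWithStats(h);k=1+st[1:,4].argmax();print(st[k],ce[k]+[355,205],atz('wrist',ce[k]+[355,205],185,c))
print('plate depth',d[195,365:390:5],atd('wrist',(376,195),d[195,376],c))
E
```

```text
[232 116  20  73 946] ((241.5, 152.0), (72.0, 19.0), 90.0)
[372.06 374.17 377.63 383.44 386.25 389.69 392.74]
[[ 425.   -127.8   156.  ]
 [ 424.94 -102.52  156.  ]
 [ 523.34 -109.29  156.  ]
 [ 523.38 -136.41  156.  ]] [ 474.17 -119.01  156.  ]
[ 11   8  26  27 480] [378.07 225.51] [569.25  69.29 185.  ]
plate depth [369.43 368.44 368.23 370.08 369.  ] [525.91  64.09 185.24]
```

>>> arm_command(
  moves=[1,0.005,-0.019,0.024,0,0,0,1,0.005,-0.019,0.024,0,0,0,1,0.005,-0.019,0.024,0,0,0,1,0.005,-0.019,0.024,0,0,0,1,0.005,-0.019,0.024,0,0,0,1,0.004,-0.02,0.024,0,0,0,1,0,0,0,0,0,0,1,0,0,0,0,0,0],
)

```text
t: 3.63
eef_pos: [474.1, -122.9, 252.6]
tool_rot: [3.141, -0.001, 3.14]
wrist_force: [0.7, -0.1, 0.9]
finger_gap: 0.998
gripper_force: 0.0
```

```bash
python3 - <<'E'
from h import *
np.set_printoptions(precision=2,suppress=True)
s=env.sense();print(s['eef_pos'],s['tool_rot'])
im,d=env.snapshot('wrist');c=env.calibration('wrist');cv2.imwrite('pics/w2.png',im);np.save('w2.npy',d)
# points on bar by depth
v,u=np.mgrid[0:400,0:640]
P=np.array([atd('wrist',(a,b),d[b,a],c) for b in range(0,400,2) for a in range(0,640,2) if d[b,a]>0])
m=(P[:,2]>148)&(P[:,2]<160)&(abs(P[:,1]+123)<25)&(abs(P[:,0]-474)<70)
Q=P[m];print(len(Q),Q.min(0),Q.max(0),np.percentile(Q,[2,50,98],axis=0))
T=Q[Q[:,2]>np.percentile(Q[:,2],60)];print(np.polyfit(T[:,0],T[:,1],1),T.mean(0))
E
```

```text
[ 474.09 -122.86  252.62] [ 3.14 -0.    3.14]
515 [ 423.21 -136.55  148.19] [ 525.68 -115.73  158.18] [[ 424.83 -136.29  150.78]
 [ 469.71 -126.5   155.86]
 [ 522.9  -115.96  157.63]]
[ -0.07 -94.84] [ 473.03 -126.34  156.8 ]
```

View pics/w2.png

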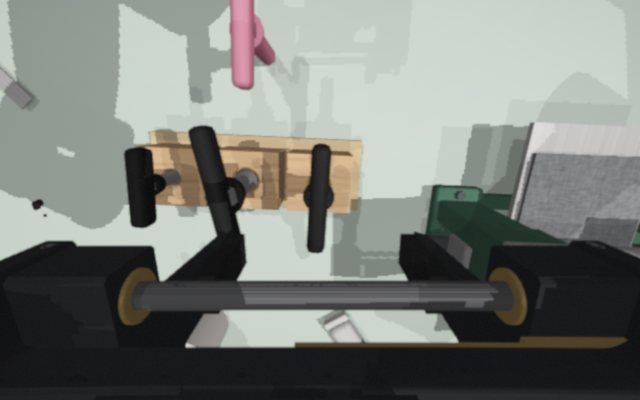

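The bar is at (474.4,-126.3), tilted -3.9°. I'll turn +3.9° and shift 3.5 mm in -y. Then I'll descend to TCP z 134, so the fingertips stay at the bar and off the hub, and close.

>>> arm_command(
  moves=[0.6,0,-0.0035,0.02,0,0,3.9,0.6,0,0,0.02,0,0,0,0.6,0,0,0.02,0,0,0,0.6,0,0,0.02,0,0,0,0.6,0,0,0.02,0,0,0,0.6,0,0,0.0185,0,0,0,0.6,0,0,0,0,0,0,-1,0,0,0,0,0,0,-1,0,0,0,0,0,0,-1,0,0,0,0,0,0,-1,0,0,0,0,0,0,-1,0,0,0,0,0,0],
  squeeze=50,
)

```text
t: 4.68
eef_pos: [474.8, -126.6, 135.0]
tool_rot: [-3.141, 0.001, 3.074]
wrist_force: [-0.6, 0.5, -0.1]
finger_gap: 0.445
gripper_force: 0.0
```

>>> arm_command(
  moves=[-1,0,0,0,0,0,0,-1,0,0,0,0,0,0,-1,0,0,0,0,0,0],
)

```text
t: 4.93
eef_pos: [474.5, -126.5, 134.3]
tool_rot: [-3.142, 0.0, 3.073]
wrist_force: [-1.2, -0.6, -0.9]
finger_gap: 0.219
gripper_force: 0.0
```

>>> arm_command(
  moves=[-1,0,0,0,0,0,0,-1,0,0,0,0,0,0,-1,0,0,0,0,0,0],
)

```text
t: 5.18
eef_pos: [474.6, -126.5, 134.3]
tool_rot: [-3.141, 0.0, 3.073]
wrist_force: [-0.6, 0.1, 0.6]
finger_gap: 0.203
gripper_force: 50.0
```

The gap of 17.9 mm means the bar is held. The grip is 10 mm high on it, so the tip is at TCP z - 110.3. Lift, then go beside the hole and look at it.

>>> arm_command(
  moves=[-1,0,0,-0.02,0,0,0,-1,0,0,-0.036,0,0,0,-1,0,0,-0.036,0,0,0,-1,0,0,-0.036,0,0,0,-1,0,0,-0.036,0,0,0,-1,0,0,-0.036,0,0,0,-1,-0.014,0.0254,0,0,0,0,-1,-0.014,0.0254,0,0,0,0,-1,-0.014,0.0254,0,0,0,0,-1,-0.014,0.0254,0,0,0,0,-1,-0.014,0.0254,0,0,0,0,-1,-0.014,0.0254,0,0,0,0],
)

```text
t: 6.18
eef_pos: [569.0, 21.2, 333.4]
tool_rot: [3.141, -0.002, 3.073]
wrist_force: [0.5, 0.2, -3.4]
finger_gap: 0.203
gripper_force: 50.0
```

>>> arm_command(
  moves=[-1,0,0,0,0,0,0,-1,0,0,0,0,0,0,-1,0,0,0,0,0,0],
)

```text
t: 6.43
eef_pos: [568.4, 19.5, 333.6]
tool_rot: [-3.141, -0.002, 3.073]
wrist_force: [0.7, -0.2, -3.4]
finger_gap: 0.206
gripper_force: 50.0
```

```bash
python3 - <<'E'
from h import *
np.set_printoptions(precision=2,suppress=True)
s=env.sense();print(s['eef_pos'],s['tool_rot'],s['wrist_force'],s['finger_gap'])
im,d=env.snapshot('wrist');c=env.calibration('wrist');np.save('w3.npy',d);cv2.imwrite('pics/w3.png',im)
for t,z in {'access_hole':185,'key19_tip':None,'screw_top':161}.items():
    for r in env.place_of('wrist',t)[:2]: print(t,np.array(r['pixel']),r['confidence'],atz('wrist',r['pixel'],z or s['eef_pos'][2]-110.3,c))
E
```

```text
[568.36  19.49 333.57] [-3.14 -0.    3.07] [ 0.71 -0.19 -3.39] 0.20637564973873573
access_hole [368.  188.8] 0.89 [571.24  68.67 185.  ]
access_hole [225.  113.8] 0.25 [483.31 -73.96 185.  ]
key19_tip [168.8  10.5] 0.89 [404.26 -93.05 223.27]
screw_top [358.8 182.4] 0.86 [568.67  61.78 161.  ]
screw_top [366.4 188.3] 0.6 [576.37  70.47 161.  ]
```

View pics/w3.png

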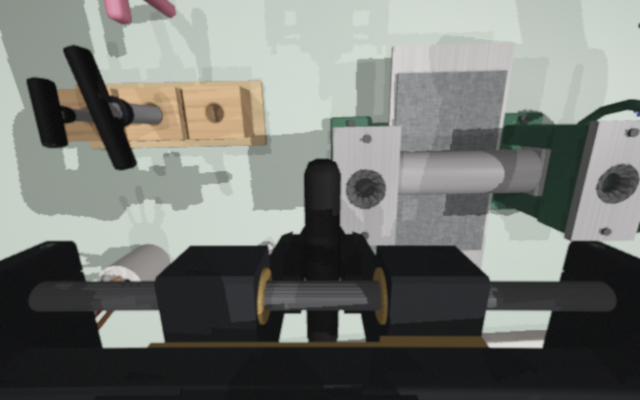

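The hole mouth is at (366,187) and the empty bore at (214,112); both are well visible. I'll fit both centres.

```bash
python3 - <<'E'
from h import *
np.set_printoptions(precision=2,suppress=True)
c=env.calibration('wrist');im=cv2.imread('pics/w3.png');g=cv2.cvtColor(im,6)
def radial(cc,r0,r1,z,name):
    # world-plane rectify at height z, 0.5mm/px, then Hough-free radial edge fit
    C=atz('wrist',cc,z,c);T=np.linalg.inv(np.array(c['pose']))
    n=161;ax=(np.arange(n)-80)*.4
    X,Y=np.meshgrid(ax+C[0],ax+C[1]);W=np.stack([X,Y,np.full_like(X,z),np.ones_like(X)],-1)@T.T
    p=cv2.projectPoints((W[...,:3]*[1,-1,-1]).reshape(-1,3),np.zeros(3),np.zeros(3),K(c),np.array(c['distortion']))[0].reshape(n,n,2).astype(np.float32)
    R=cv2.remap(g,p[...,0],p[...,1],cv2.INTER_LINEAR)
    pts=[]
    for a in np.radians(np.arange(0,360,6)):
        r=np.arange(r0,r1,.2);u=80+r*np.cos(a)/.4;v=80+r*np.sin(a)/.4
        pr=cv2.remap(cv2.GaussianBlur(R,(0,0),1.2),u.astype(np.float32)[None],v.astype(np.float32)[None],1)[0].astype(float)
        k=np.gradient(pr).argmax();pts.append((r[k]*np.cos(a),r[k]*np.sin(a)))
    P=np.array(pts)
    for _ in range(4):
        s=np.linalg.lstsq(np.c_[2*P,np.ones(len(P))],(P**2).sum(1),rcond=None)[0];rad=np.sqrt(s[2]+s[0]**2+s[1]**2)
        e=abs(np.hypot(*(P-s[:2]).T)-rad);P=P[e<=max(1.0,2*np.median(e))]
    print(name,C[:2]+s[:2],'r',rad,len(P),e.mean());return R
A=radial((366,187),9,23,185,'hole');B=radial((214,112),8,20,72,'bore')
cv2.imwrite('pics/rect.png',cv2.resize(np.hstack([A,B]),None,fx=2.4,fy=2.4))
E
```

```text
hole [571.16  65.81] r 21.467961136245172 50 0.25769019310397356
bore [ 474.92 -126.54] r 12.71170660060066 59 0.2670080100790415
```

View pics/rect.png

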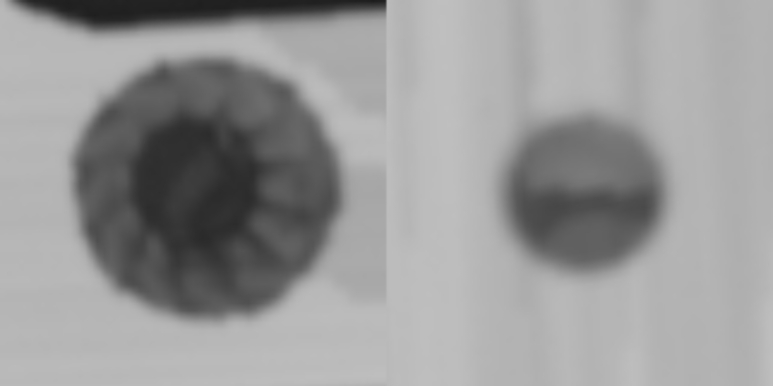

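>>> arm_command(
  moves=[-1,0,0.0155,0,0,0,0,-1,0,0.0155,0,0,0,0,-1,0,0.0155,0,0,0,0,-1,0,0,0.012,0,0,0,-1,0,0,0.012,0,0,0,-1,0,0,0.008,0,0,0,-1,0,0,0.004,0,0,0,-1,0,0,0,0,0,0,-1,0,0,0,0,0,0],
)

```text
t: 7.38
eef_pos: [571.9, 65.9, 298.7]
tool_rot: [-3.142, 0.0, 3.073]
wrist_force: [-0.2, 0.2, -2.9]
finger_gap: 0.204
gripper_force: 50.0
```

>>> arm_command(
  moves=[-1,0,0,0.002,0,0,0,-1,0,0,0.002,0,0,0,-1,0,0,0.002,0,0,0,-1,0,0,0,0,0,0,-1,0,0,0,0,0,0],
)

```text
t: 7.8
eef_pos: [571.8, 66.2, 292.2]
tool_rot: [3.142, -0.0, 3.073]
wrist_force: [-0.1, 0.1, -3.2]
finger_gap: 0.206
gripper_force: 50.0
```

>>> arm_command(
  moves=[-1,0,0,0.002,0,0,0,-1,0,0,0.002,0,0,0,-1,0,0,0.002,0,0,0,-1,0,0,0.001,0,0,0,-1,0,0,0,0,0,0,-1,0,0,0,0,0,0],
)

```text
t: 8.3
eef_pos: [571.8, 66.2, 285.2]
tool_rot: [3.142, -0.0, 3.073]
wrist_force: [0.3, 0.0, -3.4]
finger_gap: 0.205
gripper_force: 50.0
```

>>> arm_command(
  moves=[-1,0,0,0.002,0,0,0,-1,0,0,0.002,0,0,0,-1,0,0,0.002,0,0,0,-1,0,0,0.002,0,0,0,-1,0,0,0.002,0,0,0,-1,0,0,0.002,0,0,0,-1,0,0,0,0,0,0,-1,0,0,0,0,0,0],
)

```text
t: 8.97
eef_pos: [571.8, 66.2, 273.1]
tool_rot: [3.142, -0.0, 3.073]
wrist_force: [0.4, -0.5, -3.2]
finger_gap: 0.209
gripper_force: 50.0
```

>>> arm_command(
  moves=[-1,0,0,0.0005,0,0,0,-1,0,0,0.0005,0,0,0,-1,0,0,0.0005,0,0,0,-1,0,0,0.0005,0,0,0,-1,0,0,0,0,0,0],
)

```text
t: 9.38
eef_pos: [571.9, 66.2, 271.2]
tool_rot: [3.142, 0.0, 3.073]
wrist_force: [0.0, -1.1, -2.6]
finger_gap: 0.205
gripper_force: 50.0
```

>>> arm_command(
  moves=[-1,0,0,0.0005,0,0,0,-1,0,0,0,0,0,0],
)

```text
t: 9.55
eef_pos: [571.9, 66.2, 271.0]
tool_rot: [-3.142, 0.001, 3.073]
wrist_force: [-0.2, 0.9, -0.7]
finger_gap: 0.203
gripper_force: 50.0
```

>>> arm_command(
  moves=[-1,0,0,0.0005,0,0,0,-1,0,0,0,0,0,0],
)

```text
t: 9.72
eef_pos: [572.0, 66.2, 270.8]
tool_rot: [-3.142, 0.001, 3.073]
wrist_force: [-1.4, -0.6, 2.0]
finger_gap: 0.208
gripper_force: 50.0
```

>>> arm_command(
  moves=[-1,0,0,0.0003,0,0,3,-1,0,0,0,0,0,3,-1,0,0,0,0,0,0],
)

```text
t: 9.97
eef_pos: [572.1, 66.3, 270.7]
tool_rot: [3.141, 0.002, 2.967]
wrist_force: [-0.6, 0.9, 5.0]
finger_gap: 0.208
gripper_force: 50.0
```

>>> arm_command(
  moves=[-1,0,0,0,0,0,3,-1,0,0,0,0,0,3,-1,0,0,0,0,0,0],
)

```text
t: 10.22
eef_pos: [572.1, 66.3, 270.7]
tool_rot: [3.141, 0.002, 2.864]
wrist_force: [-0.4, -0.1, 5.5]
finger_gap: 0.203
gripper_force: 50.0
```

>>> arm_command(
  moves=[-1,0,0,0,0,0,3,-1,0,0,0,0,0,3,-1,0,0,0,0,0,0],
)

```text
t: 10.47
eef_pos: [572.1, 66.3, 270.7]
tool_rot: [3.141, 0.001, 2.759]
wrist_force: [-0.7, 0.9, 5.1]
finger_gap: 0.202
gripper_force: 50.0
```

>>> arm_command(
  moves=[-1,0,0,0,0,0,3,-1,0,0,0,0,0,3,-1,0,0,0,0,0,0],
)

```text
t: 10.72
eef_pos: [572.0, 66.3, 270.5]
tool_rot: [3.141, 0.001, 2.655]
wrist_force: [-0.9, 0.3, 4.3]
finger_gap: 0.202
gripper_force: 50.0
```

>>> arm_command(
  moves=[-1,0,0,0,0,0,3,-1,0,0,0,0,0,3,-1,0,0,0,0,0,0],
)

```text
t: 10.97
eef_pos: [571.7, 66.2, 269.5]
tool_rot: [-3.141, -0.001, 2.551]
wrist_force: [-0.1, 0.2, -2.5]
finger_gap: 0.205
gripper_force: 50.0
```

>>> arm_command(
  moves=[-1,0,0,0,0,0,3,-1,0,0,0,0,0,3,-1,0,0,0,0,0,0],
)

```text
t: 11.22
eef_pos: [571.6, 66.3, 268.9]
tool_rot: [-3.14, -0.002, 2.447]
wrist_force: [-0.1, -0.0, -3.0]
finger_gap: 0.202
gripper_force: 50.0
```

Dropped in: the force vanished and z sank 2 mm. I'll follow it down.

>>> arm_command(
  moves=[-1,0,0,0.001,0,0,-2,-1,0,0,0.001,0,0,0,-1,0,0,0.001,0,0,0,-1,0,0,0,0,0,0],
)

```text
t: 11.55
eef_pos: [571.7, 66.3, 266.4]
tool_rot: [-3.141, -0.001, 2.481]
wrist_force: [-0.1, -0.5, -4.6]
finger_gap: 0.205
gripper_force: 50.0
```

>>> arm_command(
  moves=[-1,0,0,0.001,0,0,0,-1,0,0,0.001,0,0,0,-1,0,0,0,0,0,0],
)

```text
t: 11.8
eef_pos: [571.8, 66.2, 264.7]
tool_rot: [-3.141, -0.0, 2.48]
wrist_force: [-0.9, -0.1, -3.1]
finger_gap: 0.2
gripper_force: 50.0
```

>>> arm_command(
  moves=[-1,0,0,0.001,0,0,0,-1,0,0,0.001,0,0,0,-1,0,0,0.001,0,0,0,-1,0,0,0,0,0,0],
)

```text
t: 12.13
eef_pos: [571.8, 66.2, 261.8]
tool_rot: [-3.141, -0.0, 2.48]
wrist_force: [-0.1, 0.7, -3.6]
finger_gap: 0.202
gripper_force: 50.0
```

>>> arm_command(
  moves=[-1,0,0,0.0007,0,0,0,-1,0,0,0.0007,0,0,0,-1,0,0,0,0,0,0,-1,0,0,0,0,0,0],
)

```text
t: 12.47
eef_pos: [571.8, 66.2, 260.5]
tool_rot: [-3.142, -0.0, 2.48]
wrist_force: [-1.1, 0.2, -2.0]
finger_gap: 0.203
gripper_force: 50.0
```

Fully seated (tip about 35 mm below the plate). Now tightening, watching the torque.

>>> arm_command(
  moves=[-1,0,0,0,0,0,4,-1,0,0,0,0,0,4,-1,0,0,0,0,0,4,-1,0,0,0,0,0,4,-1,0,0,0,0,0,0],
)

```text
t: 12.88
eef_pos: [571.8, 66.3, 260.2]
tool_rot: [-3.141, -0.0, 2.199]
wrist_force: [-0.1, -0.3, -3.6]
finger_gap: 0.207
gripper_force: 50.0
```

```bash
cat > s.py <<'E'
from h import *
s=env.sense();print(s['t'],s['eef_pos'].round(1),s['tool_rot'].round(3),s['wrist_force'].round(1),s['wrist_torque'].round(2),s['joint_torque'].round(2)[5],s['joints'].round(2)[5])
E
python3 s.py
```

```text
12.8833 [571.8  66.3 260.2] [-3.141 -0.     2.199] [-0.1 -0.3 -3.6] [0.03 0.09 0.11] 1.08 -0.72
```

>>> arm_command(
  moves=[-1,0,0,0,0,0,4,-1,0,0,0,0,0,4,-1,0,0,0,0,0,4,-1,0,0,0,0,0,0],
)

```text
t: 13.22
eef_pos: [571.8, 66.3, 260.3]
tool_rot: [-3.141, -0.0, 1.991]
wrist_force: [-0.4, 0.6, -3.7]
finger_gap: 0.205
gripper_force: 50.0
```

```bash
python3 s.py
```

```text
13.2167 [571.8  66.3 260.3] [-3.141 -0.     1.991] [-0.4  0.6 -3.7] [0.02 0.11 0.12] 1.09 -0.51
```

>>> arm_command(
  moves=[-1,0,0,0,0,0,4,-1,0,0,0,0,0,4,-1,0,0,0,0,0,0],
)

```text
t: 13.47
eef_pos: [571.7, 66.3, 260.3]
tool_rot: [-3.141, -0.0, 1.853]
wrist_force: [-0.5, 0.9, -3.9]
finger_gap: 0.205
gripper_force: 50.0
```

```bash
python3 s.py
```

```text
13.4667 [571.7  66.3 260.3] [-3.141 -0.     1.853] [-0.5  0.9 -3.9] [0.06 0.11 0.1 ] 1.08 -0.37
```

>>> arm_command(
  moves=[-1,0,0,0,0,0,3,-1,0,0,0,0,0,3,-1,0,0,0,0,0,0],
)

```text
t: 13.72
eef_pos: [571.8, 66.3, 260.3]
tool_rot: [-3.141, -0.0, 1.75]
wrist_force: [-1.6, 0.2, -5.0]
finger_gap: 0.204
gripper_force: 50.0
```

```bash
python3 s.py
```

```text
13.7167 [571.8  66.3 260.3] [-3.141 -0.     1.75 ] [-1.6  0.2 -5. ] [0.04 0.08 0.11] 0.86 -0.27
```

>>> arm_command(
  moves=[-1,0,0,0,0,0,3,-1,0,0,0,0,0,3,-1,0,0,0,0,0,0],
)

```text
t: 13.97
eef_pos: [571.8, 66.2, 260.2]
tool_rot: [-3.141, -0.0, 1.645]
wrist_force: [-0.2, 0.3, -4.8]
finger_gap: 0.205
gripper_force: 50.0
```

```bash
python3 s.py
```

```text
13.9667 [571.8  66.2 260.2] [-3.141 -0.     1.645] [-0.2  0.3 -4.8] [0.02 0.13 0.13] 0.86 -0.16
```

>>> arm_command(
  moves=[-1,0,0,0,0,0,3,-1,0,0,0,0,0,2,-1,0,0,0,0,0,0],
)

```text
t: 14.22
eef_pos: [571.8, 66.3, 260.3]
tool_rot: [-3.141, -0.0, 1.558]
wrist_force: [0.1, 0.7, -6.4]
finger_gap: 0.205
gripper_force: 50.0
```

```bash
python3 s.py
```

```text
14.2167 [571.8  66.3 260.3] [-3.141 -0.     1.558] [ 0.1  0.7 -6.4] [0.06 0.12 0.14] 0.67 -0.08
```

>>> arm_command(
  moves=[-1,0,0,0,0,0,3,-1,0,0,0,0,0,2,-1,0,0,0,0,0,0],
)

```text
t: 14.47
eef_pos: [571.7, 66.2, 260.3]
tool_rot: [-3.141, 0.0, 1.471]
wrist_force: [-0.1, 0.1, -6.7]
finger_gap: 0.205
gripper_force: 50.0
```

```bash
python3 s.py
```

```text
14.4667 [571.7  66.2 260.3] [-3.141  0.     1.471] [-0.1  0.1 -6.7] [0.01 0.1  0.13] 0.67 0.01
```

>>> arm_command(
  moves=[-1,0,0,0,0,0,3,-1,0,0,0,0,0,2,-1,0,0,0,0,0,0],
)

```text
t: 14.72
eef_pos: [571.8, 66.3, 260.3]
tool_rot: [-3.141, 0.0, 1.384]
wrist_force: [-1.9, 0.5, -6.6]
finger_gap: 0.2
gripper_force: 50.0
```

```bash
python3 s.py
```

```text
14.7167 [571.8  66.3 260.3] [-3.141  0.     1.384] [-1.9  0.5 -6.6] [0.04 0.14 0.4 ] 0.91 0.1
```

>>> arm_command(
  moves=[-1,0,0,0,0,0,3,-1,0,0,0,0,0,0],
)

```text
t: 14.88
eef_pos: [571.8, 66.3, 260.4]
tool_rot: [-3.141, 0.0, 1.331]
wrist_force: [-0.8, 0.3, -7.0]
finger_gap: 0.205
gripper_force: 50.0
```

```bash
python3 s.py
```

```text
14.8833 [571.8  66.3 260.4] [-3.141  0.     1.331] [-0.8  0.3 -7. ] [0.02 0.15 0.41] 1.06 0.15
```

>>> arm_command(
  moves=[-1,0,0,0,0,0,0,-1,0,0,0,0,0,2,-1,0,0,0,0,0,0],
  squeeze=60,
)

```text
t: 15.13
eef_pos: [571.8, 66.3, 260.4]
tool_rot: [-3.141, 0.0, 1.295]
wrist_force: [-0.2, 1.0, -5.2]
finger_gap: 0.205
gripper_force: 60.0
```

```bash
python3 s.py; python3 - <<'E'
from h import *
im,d=env.snapshot('wrist');cv2.imwrite('pics/w4.png',im)
E
```

```text
15.1333 [571.8  66.3 260.4] [-3.141  0.     1.295] [-0.2  1.  -5.2] [0.07 0.13 0.53] 0.93 0.19
```

View pics/w4.png

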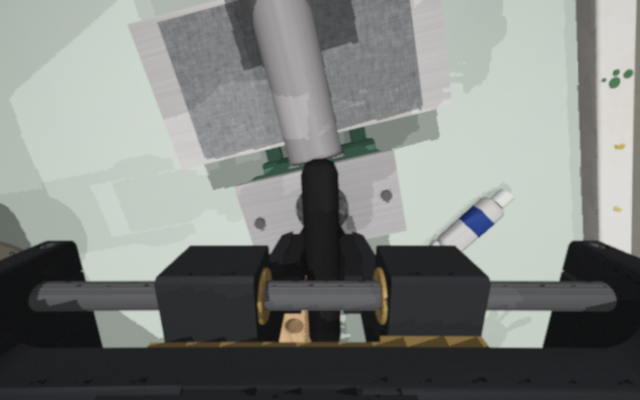

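The picture shows the bar still in line with the fingers over the hole, at (320,205). Torque rose sharply from 0.13 to 0.5 N m, which is the stop, so the screw is tight. I'll unload slightly and lift.

>>> arm_command(
  moves=[-1,0,0,0,0,0,-2,-1,0,0,-0.003,0,0,0,-1,0,0,-0.005,0,0,0,-1,0,0,-0.008,0,0,0,-1,0,0,-0.01,0,0,0,-1,0,0,-0.01,0,0,0,-1,0,0,-0.015,0,0,0,-1,0,0,-0.025,0,0,0,-1,0,0,0,0,0,0,-1,0,0,0,0,0,0],
)

```text
t: 16.02
eef_pos: [572.2, 66.2, 338.4]
tool_rot: [3.137, -0.001, 1.328]
wrist_force: [0.7, 0.1, -3.6]
finger_gap: 0.203
gripper_force: 60.0
```

```bash
python3 s.py; python3 - <<'E'
from h import *
np.set_printoptions(precision=2,suppress=True)
s=env.sense();im,d=env.snapshot('wrist');c=env.calibration('wrist')
P=np.array([atd('wrist',(a,b),d[b,a],c) for b in range(120,245) for a in range(295,346) if 0<d[b,a]])
tz=s['eef_pos'][2]+9.7
m=(abs(P[:,2]-(tz+10))<6);T=P[m];y=s['tool_rot'][2]
R=np.array([[np.cos(y),np.sin(y)],[np.sin(y),-np.cos(y)]])
L=(T[:,:2]-s['eef_pos'][:2])@R.T
print(len(L),np.polyfit(L[:,0],L[:,1],1),L.min(0),L.max(0),np.median(T[:,2])-s['eef_pos'][2])
E
```

```text
16.0167 [572.2  66.2 338.4] [ 3.137e+00 -1.000e-03  1.328e+00] [ 0.7  0.1 -3.6] [-0.04  0.12  0.03] -0.0 0.15
2905 [-0.  -0.4] [ 9.84 -9.59] [51.29  8.49] 18.76991506125171
```

>>> arm_command(
  moves=[-1,0,0,0,0,0,-6.67,-1,0,0,0,0,0,-6.67,-1,0,0,0,0,0,-6.67,-1,0,0,0,0,0,-6.67,-1,0,0,0,0,0,-6.67,-1,0,0,0,0,0,-6.67,-1,0,0,0,0,0,-6.67,-1,0,0,0,0,0,-6.67,-1,0,0,0,0,0,-6.67,-1,0,0,0,0,0,-6.67,-1,0,0,0,0,0,-6.67,-1,0,0,0,0,0,-6.67],
)

```text
t: 17.07
eef_pos: [571.6, 66.2, 335.2]
tool_rot: [-3.141, -0.002, 2.731]
wrist_force: [-0.0, -0.1, -3.8]
finger_gap: 0.203
gripper_force: 60.0
```

>>> arm_command(
  moves=[-1,0,0,0,0,0,-6.67,-1,0,0,0,0,0,-6.67,-1,0,0,0,0,0,-6.67,-1,0,0,0,0,0,0,-1,0,0,0,0,0,0],
)

```text
t: 17.48
eef_pos: [571.6, 66.2, 335.6]
tool_rot: [-3.142, -0.002, 3.071]
wrist_force: [0.0, 0.2, -3.6]
finger_gap: 0.204
gripper_force: 60.0
```

```bash
python3 s.py
```

```text
17.4833 [571.6  66.2 335.6] [-3.142e+00 -2.000e-03  3.071e+00] [ 0.   0.2 -3.6] [ 0.03  0.02 -0.01] -0.42 -1.59
```

>>> arm_command(
  moves=[-1,0.0104,-0.0249,0,0,0,0,-1,0.0104,-0.0249,0,0,0,0,-1,0.0104,-0.0249,0,0,0,0,-1,0.0104,-0.0249,0,0,0,0,-1,0.0104,-0.0249,0,0,0,0,-1,0.0104,-0.0249,0,0,0,0,-1,0.0104,-0.0249,0,0,0,0,-1,0.0104,-0.0249,0,0,0,0,-1,0,0,0,0,0,0,-1,0,0,0.03,0,0,0,-1,0,0,0.03,0,0,0,-1,0,0,0.03,0,0,0],
)

```text
t: 18.48
eef_pos: [475.3, -126.7, 245.2]
tool_rot: [-3.141, 0.001, 3.071]
wrist_force: [-0.3, 0.0, -3.5]
finger_gap: 0.199
gripper_force: 60.0
```

>>> arm_command(
  moves=[-1,0,0,0.02,0,0,0,-1,0,0,0.01,0,0,0,-1,0,0,0.005,0,0,0,-1,0,0,0,0,0,0,-1,0,0,0,0,0,0],
)

```text
t: 18.9
eef_pos: [476.0, -127.1, 212.6]
tool_rot: [-3.141, 0.002, 3.074]
wrist_force: [-0.2, -0.3, -2.6]
finger_gap: 0.204
gripper_force: 60.0
```

```bash
python3 s.py
```

```text
18.9 [ 476.  -127.1  212.6] [-3.141e+00  2.000e-03  3.074e+00] [-0.2 -0.3 -2.6] [ 0.04 -0.02 -0.03] 0.02 -2.0
```

>>> arm_command(
  moves=[-1,0.001,0.0006,0.01,0,0,0,-1,0,0,0.01,0,0,0,-1,0,0,0.004,0,0,0,-1,0,0,0.004,0,0,0,-1,0,0,0.004,0,0,0,-1,0,0,0.004,0,0,0,-1,0,0,0.002,0,0,0,-1,0,0,0,0,0,0],
)

```text
t: 19.57
eef_pos: [474.4, -126.2, 173.2]
tool_rot: [3.141, -0.001, 3.074]
wrist_force: [-0.4, -0.5, -3.8]
finger_gap: 0.202
gripper_force: 60.0
```

```bash
python3 s.py
```

```text
19.5667 [ 474.4 -126.2  173.2] [ 3.141e+00 -1.000e-03  3.074e+00] [-0.4 -0.5 -3.8] [0.02 0.03 0.03] 0.0 -2.0
```

>>> arm_command(
  moves=[-1,0,0,0.006,0,0,0,-1,0,0,0.006,0,0,0,-1,0,0,0.006,0,0,0,-1,0,0,0.006,0,0,0,-1,0,0,0.005,0,0,0,-1,0,0,0.003,0,0,0,-1,0,0,0,0,0,0,-1,0,0,0,0,0,0],
)

```text
t: 20.23
eef_pos: [474.5, -126.3, 141.5]
tool_rot: [3.142, -0.0, 3.074]
wrist_force: [-0.5, 0.7, -2.9]
finger_gap: 0.206
gripper_force: 60.0
```

>>> arm_command(
  moves=[-1,0,0,0.001,0,0,0,-1,0,0,0.001,0,0,0,-1,0,0,0,0,0,0],
)

```text
t: 20.48
eef_pos: [474.5, -126.2, 139.5]
tool_rot: [-3.142, 0.0, 3.074]
wrist_force: [1.3, -0.3, -2.6]
finger_gap: 0.202
gripper_force: 60.0
```

>>> arm_command(
  moves=[-1,0,0,0.001,0,0,0,-1,0,0,0.001,0,0,0,-1,0,0,0,0,0,0],
)

```text
t: 20.73
eef_pos: [474.4, -126.2, 137.3]
tool_rot: [3.141, -0.0, 3.074]
wrist_force: [-0.5, 0.7, -3.5]
finger_gap: 0.202
gripper_force: 60.0
```

>>> arm_command(
  moves=[-1,0,0,0.001,0,0,0,-1,0,0,0.001,0,0,0,-1,0,0,0,0,0,0],
)

```text
t: 20.98
eef_pos: [474.4, -126.2, 135.3]
tool_rot: [3.141, -0.0, 3.074]
wrist_force: [0.2, 1.0, -2.2]
finger_gap: 0.203
gripper_force: 60.0
```

>>> arm_command(
  moves=[-1,0,0,0.0005,0,0,0,-1,0,0,0,0,0,0,-1,0,0,0,0,0,0],
)

```text
t: 21.23
eef_pos: [474.5, -126.3, 135.0]
tool_rot: [-3.142, 0.0, 3.074]
wrist_force: [-0.1, -0.0, -3.5]
finger_gap: 0.204
gripper_force: 60.0
```

>>> arm_command(
  moves=[-1,0,0,0.0007,0,0,0,-1,0,0,0,0,0,0,-0.5,0,0,0,0,0,0,-0.2,0,0,0,0,0,0,0.2,0,0,0,0,0,0,0.5,0,0,0,0,0,0,0.5,0,0,0,0,0,0,0.5,0,0,0,0,0,0],
)

```text
t: 21.9
eef_pos: [474.5, -126.3, 134.4]
tool_rot: [-3.142, 0.0, 3.074]
wrist_force: [-0.2, -0.2, 0.0]
finger_gap: 0.606
gripper_force: 0.0
```

>>> arm_command(
  moves=[0.5,0,0,-0.01,0,0,0,0.5,0,0,-0.02,0,0,0,0.5,0,0,-0.03,0,0,0,0.5,0,0,-0.03,0,0,0,0.5,0,0,-0.03,0,0,0,0.5,0,0,0,0,0,0,0.5,0,0,0,0,0,0],
)

```text
t: 22.48
eef_pos: [474.8, -126.4, 256.0]
tool_rot: [-3.14, 0.003, 3.074]
wrist_force: [-0.2, -0.8, -0.7]
finger_gap: 0.747
gripper_force: 0.0
```

```bash
python3 s.py; python3 - <<'E'
from h import *
np.set_printoptions(precision=2,suppress=True)
im,d=env.snapshot('wrist');c=env.calibration('wrist');cv2.imwrite('pics/w5.png',im)
P=np.array([atd('wrist',(a,b),d[b,a],c) for b in range(0,400,2) for a in range(0,640,2) if d[b,a]>0])
Q=P[(P[:,2]>148)&(P[:,2]<170)&(abs(P[:,1]+126)<20)&(abs(P[:,0]-474)<70)]
print(len(Q),np.percentile(Q,[2,50,98],axis=0));T=Q[Q[:,2]>np.percentile(Q[:,2],60)];print(np.polyfit(T[:,0],T[:,2],1),T.mean(0))
E
```

```text
22.4833 [ 474.8 -126.4  256. ] [-3.140e+00  3.000e-03  3.074e+00] [-0.2 -0.8 -0.7] [-0.03 -0.03  0.04] -0.0 -2.0
509 [[ 424.35 -134.76  148.59]
 [ 469.25 -125.26  153.3 ]
 [ 520.43 -115.61  155.14]]
[ -0.   154.96] [ 467.4  -125.28  154.21]
```

View pics/w5.png

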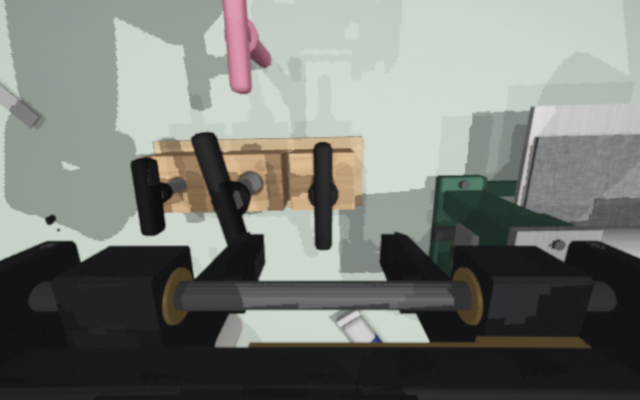

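```bash
python3 - <<'E'
from h import *
for f,c0 in (('w3',322),('w4',320)):
    g=cv2.imread(f'pics/{f}.png').max(2)
    for r in (172,180,188,196,228,234):
        x=np.where(g[r,c0-35:c0+35]<45)[0]; print(f,r,x.min()+c0-35,x.max()+c0-35,(x.min()+x.max())/2+c0-35)
E
```

```text
w3 172 306 338 322.0
w3 180 305 339 322.0
w3 188 305 338 321.5
w3 196 305 338 321.5
w3 228 304 340 322.0
w3 234 288 356 322.0
w4 172 303 336 319.5
w4 180 303 336 319.5
w4 188 303 337 320.0
w4 196 302 338 320.0
w4 228 304 340 322.0
w4 234 288 354 321.0
```

The bar lagged about 2° behind the fingers under 0.5 N m, well above the screw's own 0.2 N m drag, so the screw is against its stop. The key is back in its block, level and at its start height. Handing in.

```bash
python3 -c "
from h import *
print(env.hand_in())"
```

```text
the job is handed in; nothing more can be done
None
```

I tightened the loose cap screw with the 19 mm key until it came up against its stop, put the key back upright and fully down in its block, and handed the job in at about 22.5 s; the hand-in returned no verdict, and tightness is judged from the torque (about 0.5 N m at the stop), as the screw angle can't be read.

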